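# Take the big soap bar out of the middle of the stack and set it on the sloping rest

## Task

The big sleeved soap bar lies between two cartons in the stack: lift the upper carton off and set it down flat on the tabletop clear of the stack, then lay the big bar flat on the sloping board of the wooden rest, centred and lengthwise up the slope, with one short end down against the ledge. Then put the upper carton back squarely on the lower carton, which stays where it stands. Lower things into place, do not let them drop, and leave everything else on the table alone.

Things in the scene. Friction and masses are not known exactly. Their poses are not given: they have to be found in the camera images.
- top_c (a point): centre of the upper carton: plain kraft cardboard carton with paper labels, 100 x 50 x 46 mm (its x, y, z), 0.15 to 0.31 kg, half-way up (23 mm over its underside). It starts on top of the stack, centred on the big bar to a few mm and turned like it to a few degrees. Rigid, pinch it across its 50 mm width
- loaf_c (a point): centre of the big soap bar, the middle item of the stack: cream bar with a kraft paper sleeve, 110 x 60 x 40 mm (its x, y, z), 0.18 to 0.36 kg, half-way up (20 mm over its underside). It is 10 mm wider and longer than the cartons above and below. Rigid, pinch it across its 60 mm width
- bottom_c (a point): centre of the lower carton of the stack, which stands on the table: the same carton as the upper one, 100 x 50 x 46 mm (its x, y, z), half-way up (23 mm over the table). Its x points away from the robot to within 25 degrees
- board: sloping board of the fixed wooden rest, rising at 30 degrees away from the robot. Origin: middle of the corner where its face meets the ledge, 32 mm above the table. x: up the slope along the face (128 mm long, 44 mm wide), y: along the ledge, z: square out of the face. The ledge (70 mm wide) fills x -10 to 0 and stands 16 mm above the face. The big bar laid home is centred at x 55, y 0, z 20 mm
- rest: foot of the wooden rest, fixed: base plate 150 x 60 x 10 mm, origin at the centre of its underside, x along the heading in which the board rises (within 20 degrees of straight away from the robot). Two struts 36 mm wide carry the board, whose top edge is 96 mm above the table. The board's origin lies at x -55, z 32 mm
- bar_a: bystander: small sleeved soap bar 85 x 56 x 28 mm, about 125 mm beyond the stack's centre; origin at the centre of its underside. Leave alone
- bar_b: bystander: small sleeved soap bar 80 x 55 x 26 mm beyond the gap between stack and rest; origin at the centre of its underside. Leave alone. The tabletop on the robot's side of it, between stack and rest (0.42 to 0.55 m straight ahead of the robot, 60 mm to either side), is free
- tin: bystander: round aluminium tin, 72 mm across, 32 mm high, on the robot's side of the rest; origin at the centre of its underside. Leave alone
- bottle: bystander: amber bottle 52 mm across, 120 mm high, at the back before the wire rack; origin at the centre of its underside. Leave alone
- card: bystander: blank black price board on a wooden foot, 50 x 110 x 90 mm high, on the left; origin at the centre of its underside. Leave alone
- stamp: bystander: hand stamp, block 70 x 45 x 22 mm with a knob, 72 mm high in all, on the right; origin at the centre of its underside. Leave alone
Mind the look-alikes: they are no part of the job. Leave any purple or yellow look-alike of the part that bears top_c alone.

How it is judged:
By the outcome, as a careful person would: the job done as asked, in the order asked, and still so for the second after the job is handed in, with the robot touching nothing.
It also fails if it takes over 72 s, if anything falls off the work surface, if the arm or the gripper's body presses on something with over 40 N, if the wrist force passes 120 N, or if a joint passes its speed limit or range.

## Robot

A 6-joint arm with a two-finger parallel gripper is mounted at the origin on the work surface. World frame = base frame: x ahead of the robot, y to its left, z up, the work surface at z = 0. Lengths are in m, angles in rad, forces in N, time in s.
With the tool pointing down it reaches from about 0.325 to 0.9 m from the base axis. Payload 6.1 kg.
Tool frame: the origin (TCP) lies on the front face of the gripper's body, between the roots of the fingers; the fingertips stand 73 mm ahead of it and the grasp point (between the pads) lies 54 mm ahead of it; z points along the fingers, y is the line along which they close (so a half turn about z gives the same grasp; the last joint's range is limited). The gripper opens to 85 mm and grips with 20 to 120 N. Pads are 22 mm wide; open, the fingers measure 114 mm over their backs; the gripper's body (76 mm by 85 mm) begins 54 mm behind the grasp point. The pads swing forward as they close: fully open they stand 13 mm farther back than shut.
Start: joints at [-1.249, 0.22, 1.526, -0, 1.395, -0.126], TCP at [0.271, -0.563, 0.304] pointing down, gripper open.
Joint ranges: [-2.98, 2.98], [-0.91, 2.08], [0.09, 2.57], [-1.24, 4.39], [0.2, 2.65], [-2.68, 2.68]. Speed limits (rad/s): [2.57, 2.57, 3.01, 3.14, 3.14, 3.14].

## Interface

Orientations are given as a unit quaternion [x, y, z, w].
In Python, from plant import observe, capture, get_calibration, sign_off, look_for, spot_point gives the robot as it stands. The module is installed in compiled form; this text tells all that it offers.
- The arm moves only by the tool send_rows, never from a script. Its argument "increments" is a list of rows, each a list of 4 numbers: the shift along the tool's x, y, z in m, then the turn about the tool's z in rad. In form: [[tx, ty, tz, yaw], ...]. A call has 1 to 12 rows; each row shifts and turns the commanded pose from where the row before left it, along the tool's axes as they then stand; what a row does not reach is not made up. A row lasts 1/12 s, in which the tool goes at most 41.7 mm and 7.16 degrees, less where a joint would pass 70% of its speed; a pose out of reach is approached as far as the arm can. A call with a gripper value outside its range is refused whole. "jaw" is the finger opening in m, from 0 to 0.0854, set as the call begins (left out, the last holds). The fingers move at their own pace and stop on an object; "newtons" is the grip in N (left out, the last holds). Time passes only in rows, so rows that do not move let the fingers close. It gives the time, the measured TCP pose, the force, the opening and the grip force at its end, in the units of the state.
- observe(): the state, without advancing time (a new reading comes with each control period).
- capture(name): name is "scene" or "top" or "wrist"; returns the picture (400x640x3 uint8, red, green, blue); there is no depth.
- get_calibration(name): a dict with "fx", "fy", "cx", "cy" (pixels), "k1" (the pictures are not rectified: a ray, as slopes to the right and down, at radius r is drawn at 1 + k1 r^2 times it, then the intrinsics apply), "R" (3x3) and "t" (3): a world point X has camera coordinates R X + t. Camera axes: x right, y down, z forward; pixel columns grow to the right and rows downward; lengths in m; the calibration is good to about 2 mm. A picture is of the moment at which its call begins: read the wrist's pose just before it. get_calibration takes no time and is no camera call; for the wrist camera it gives the pose at the moment of the call.
- sign_off(): hands the job in; it is judged then, once.
Trained networks look in the newest picture that a camera, given by its name, has taken for a name from the list of things; names that differ only in an ending like _2 or _b are one class to them, and where a whole thing is asked for, a point or a joint stands for the part that bears it (a point fixed in the world has none). Each returns a list of dicts, best first, with "score" (0 to 1); they miss things now and then, are a little off and sometimes report something else, mostly with a low value. They report only what shows in the picture. A call takes as long as a camera call. They do not tell look-alikes from the thing itself.
- look_for(thing, camera): "box" ([left, top, right, bottom] in pixels, round what is visible of it).
- spot_point(thing, camera): "pixel" ([column, row] in pixels: a listed point, or the origin of a listed thing).
The state is a dict: "t": time; "joint_pos": joint angles; "dq": joint speeds; "joint_torque": joint torques, N m; "ee_pos": TCP position; "eef_rot": TCP orientation; "contact_force": force on the tool from outside, world axes, zero at the start; "ft_torque": the same for the moment, N m; "opening": finger opening in m; "grasp_force": force on a finger pad.
Only numpy, scipy, OpenCV 4.12 (cv2) and the standard library are available. Lean on these libraries where they do the work, as an engineer would, in place of code of your own. Each camera call takes 0.05 s, during which the arm holds its last target. There are 200 camera calls.

## Working session

There is one attempt and no reset: what is moved stays moved. The work goes in short steps, Python scripts to look and compute and a tool call to move; the robot and the scene stay as the last step left them, time stands still between calls to the robot, and variables do not carry over. Pictures are saved under pics/ and viewed, at most 10 in all, crops included, and the job is handed in when it is done.

Besides the shell and the picture viewer there is one more tool, called after "Emit:" as name(argument=value, ...) on one line, values as JSON. send_rows: Moves the arm, as the interface text tells. Its arguments: {"type":"object","properties":{"increments":{"type":"array"},"jaw":{"type":"number"},"newtons":{"type":"number"}},"required":["increments"]}

```bash
mkdir -p pics; cat > h.py <<'E'
import numpy as np, cv2
from plant import *
from scipy.spatial.transform import Rotation as Ro
def ray(cam,px,cal=None):
    c=cal or get_calibration(cam)
    d=(np.array(px,float)-[c["cx"],c["cy"]])/[c["fx"],c["fy"]]
    u=d.copy()
    for _ in range(20): u=d/(1+c["k1"]*(u@u))
    R=np.array(c["R"]);t=np.array(c["t"])
    return -R.T@t, R.T@np.array([u[0],u[1],1])
def atz(cam,px,z,cal=None):
    o,d=ray(cam,px,cal); return o+d*(z-o[2])/d[2]
def tri(c1,p1,c2,p2):
    o1,d1=ray(c1,p1);o2,d2=ray(c2,p2);A=np.c_[d1,-d2]
    s=np.linalg.lstsq(A,o2-o1,rcond=None)[0];a=o1+s[0]*d1;b=o2+s[1]*d2
    return (a+b)/2,np.linalg.norm(a-b)
def proj(cam,X,cal=None):
    c=cal or get_calibration(cam)
    p=np.atleast_2d(X)@np.array(c["R"]).T+np.array(c["t"]);u=p[:,:2]/p[:,2:]
    u=u*(1+c["k1"]*(u**2).sum(1,keepdims=True))
    return u*[c["fx"],c["fy"]]+[c["cx"],c["cy"]]
def save(n,im): cv2.imwrite("pics/"+n,im[:,:,::-1])
E
python3 - <<'E'
from h import *
a=capture("scene");b=capture("top");save("scene.png",a);save("top.png",b)
for cam in("scene","top"):
  c=get_calibration(cam);print(cam,-np.array(c["R"]).T@np.array(c["t"]),c["fx"])
  for t in("top_c","loaf_c","bottom_c","board","rest","bar_b","tin"):
    print(t,[(np.round(r["pixel"],1),round(r["score"],2)) for r in spot_point(t,cam)[:3]])
s=observe();print(s["t"],s["eef_rot"])
E
```

```text
scene [1.06960167 0.78080664 0.88208936] 454.30075304675347
top_c [(array([402.4, 242.8]), 0.87), (array([402.7, 223. ]), 0.68), (array([463.1, 263. ]), 0.66)]
loaf_c [(array([398.9, 256. ]), 0.61), (array([290.2, 178.9]), 0.53)]
bottom_c [(array([393.3, 271.1]), 0.91), (array([471.1, 356.6]), 0.23)]
board [(array([289.7, 184.6]), 0.64)]
rest [(array([280.5, 198.3]), 0.69)]
bar_b [(array([349. , 291.9]), 0.81), (array([303.8, 249.8]), 0.69)]
tin [(array([316. , 181.3]), 0.59)]
top [ 0.34877378 -0.00458116  1.15307046] 363.6448164236663
top_c [(array([232.7, 218.3]), 0.95), (array([278.7, 265.2]), 0.93), (array([212.5, 276.7]), 0.56)]
loaf_c [(array([238. , 224.2]), 0.68)]
bottom_c [(array([241.6, 225.8]), 0.49)]
board [(array([390.4, 207.2]), 0.7), (array([240.3, 225.3]), 0.31)]
rest [(array([382. , 193.2]), 0.95)]
bar_b [(array([306.7, 180.7]), 0.88), (array([247.6, 184.7]), 0.74)]
tin [(array([384. , 240.4]), 0.9)]
0.8 [9.75040152e-01 2.22028606e-01 6.45258102e-06 2.02600323e-05]
```

View pics/scene.png

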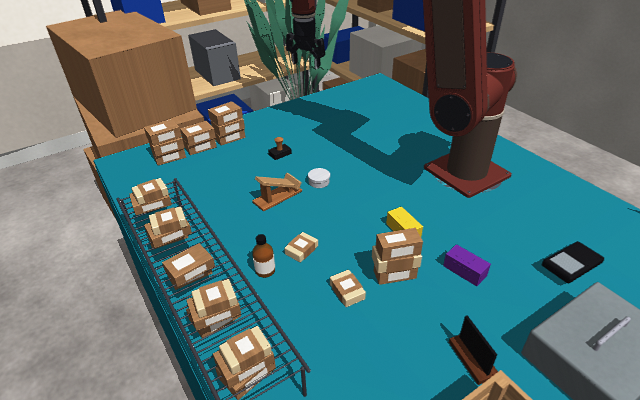

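View pics/top.png

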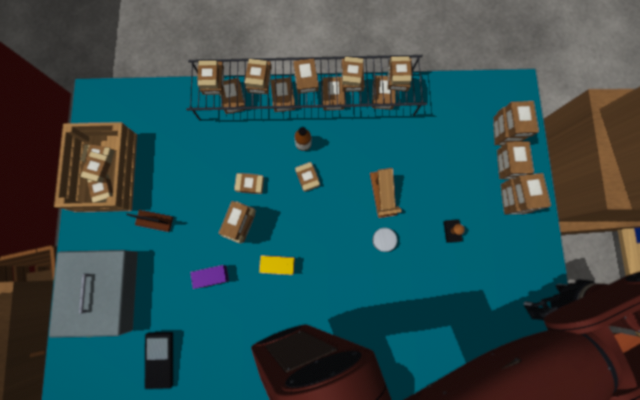

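```bash
python3 - <<'E'
from h import *
for n,p,q in(("top",(402.7,223),(232.7,218.3)),("top'",(402.4,242.8),(232.7,218.3)),("loaf",(398.9,256),(238,224.2)),("bot",(393.3,271.1),(241.6,225.8)),("board",(289.7,184.6),(390.4,207.2)),("rest",(280.5,198.3),(382,193.2))): print(n,tri("scene",p,"top",q))
print(atz("top",(382,193.2),0),atz("top",(390.4,207.2),.032),atz("top",(232.7,218.3),.109),atz("top",(278.7,265.2),.023),atz("top",(306.7,180.7),0),atz("top",(384,240.4),0))
E
```

```text
top (array([0.48930483, 0.21056905, 0.17176703]), np.float64(0.009249654200221913))
top' (array([0.4959517 , 0.2224301 , 0.12071753]), np.float64(0.011612668212363363))
loaf (array([0.48876609, 0.21526933, 0.06505435]), np.float64(0.0032479574993693867))
bot (array([0.49341022, 0.21225821, 0.009684  ]), np.float64(0.00456015759071549))
board (array([ 0.53491333, -0.25545273,  0.01774754]), np.float64(0.008704595999382217))
rest (array([ 0.58355992, -0.23451448, -0.00164393]), np.float64(0.011828914062788418))
[ 0.5879752 -0.2380899  0.       ] [ 0.53598402 -0.25516994  0.032     ] [0.50181844 0.22089031 0.109     ] [0.36598109 0.0963468  0.023     ] [0.63567461 0.00493982 0.        ] [ 0.43541889 -0.23518497  0.        ]
```

The stack is near top-view pixel (238,222), with its long axis leaning right by about 20°. The rest is at (385,192), and the yellow and purple cartons are the look-alikes.

Emit:
send_rows(increments=[[0,0,0,0.115],[0,0,0,0.115],[0,0,0,0.115],[0,0,0,0.115],[0,0,0,0.115],[0,0,0,0.115],[0,0,0,0.11],[-0.003,-0.035,0,0],[-0.003,-0.035,0,0],[-0.003,-0.035,0,0],[-0.003,-0.035,0,0],[-0.003,-0.035,0,0]], jaw=0.085, newtons=40)

```text
t: 1.8
ee_pos: [0.317, -0.3924, 0.3039]
eef_rot: [0.984, -0.175, 0.0, 0.0]
contact_force: [0.3, -0.0, -0.3]
opening: 0.0847
grasp_force: 0.0
```

Emit:
send_rows(increments=[[-0.003,-0.035,0,0],[-0.003,-0.035,0,0],[-0.003,-0.035,0,0],[-0.003,-0.035,0,0],[-0.003,-0.035,0,0],[-0.003,-0.035,0,0],[-0.003,-0.035,0,0],[-0.003,-0.035,0,0],[-0.003,-0.035,0,0],[-0.003,-0.035,0,0],[-0.003,-0.035,0,0],[-0.003,-0.035,0,0]])

```text
t: 2.8
ee_pos: [0.4281, 0.0145, 0.3043]
eef_rot: [0.985, -0.175, 0.001, -0.0]
contact_force: [0.8, -0.8, 0.2]
opening: 0.0851
grasp_force: 0.0
```

```bash
cat >> h.py <<'E'
def pose():
    s=observe();R=Ro.from_quat(s["eef_rot"]).as_matrix()
    return np.array(s["ee_pos"]),R,np.degrees(np.arctan2(R[1,0],R[0,0]))
E
python3 - <<'E'
from h import *
p,R,h=pose();print(p,h)
c=get_calibration("wrist");o=-np.array(c["R"]).T@np.array(c["t"]);print("cam in tool",R.T@(o-p),"cam axes in tool\n",R.T@np.array(c["R"]).T,c["fx"])
print("stack px",proj("wrist",[.495,.213,.13]))
E
```

```text
[0.4281186  0.01451748 0.30432202] -20.176455984109047
cam in tool [ 0.07806254  0.00090227 -0.06958479] cam axes in tool
 [[ 1.22594427e-03 -9.51702395e-01 -3.07019621e-01]
 [ 9.99999155e-01  1.29960725e-03 -3.54899201e-05]
 [ 4.32780767e-04 -3.07019318e-01  9.51703184e-01]] 290.3846431792596
stack px [[ 87.44702136 203.30235494]]
```

Emit:
send_rows(increments=[[-0.003,-0.034,0,0],[-0.003,-0.034,0,0],[-0.003,-0.034,0,0],[-0.003,-0.034,0,0],[-0.003,-0.034,0,0],[-0.004,-0.034,0,0],[0,0,0,0],[0,0,0,0]])

```text
t: 3.47
ee_pos: [0.4804, 0.2122, 0.3036]
eef_rot: [0.985, -0.174, -0.0, 0.0]
contact_force: [-0.6, 0.2, -1.2]
opening: 0.0853
grasp_force: 0.0
```

```bash
python3 - <<'E'
from h import *
p,R,h=pose();print(p,h)
c=get_calibration("wrist");im=capture("wrist");save("w1.png",im)
for t,z in(("top_c",.109),("loaf_c",.066),("bottom_c",.023)):
  for r in spot_point(t,"wrist")[:3]: print(t,np.round(r["pixel"]),round(r["score"],2),atz("wrist",r["pixel"],z,c))
E
```

```text
[0.48037356 0.21218773 0.30361929] -19.996710207385064
top_c [430. 224.] 0.82 [0.41179413 0.12180807 0.109     ]
top_c [292. 288.] 0.69 [0.38904619 0.27695616 0.109     ]
```

View pics/w1.png

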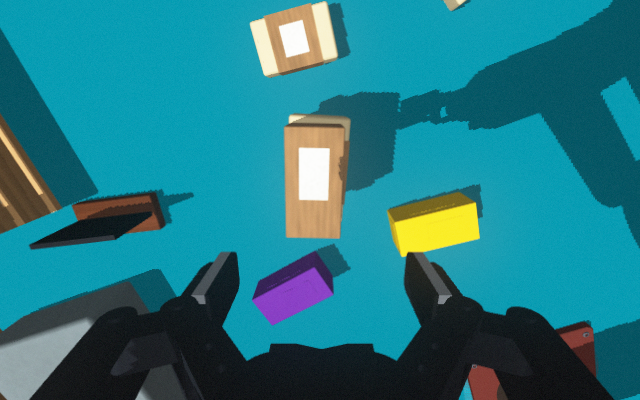

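The upper carton's top face spans about (286,124) to (343,238), and the loaf's cream end sticks out beyond it at row 116. I'll refine the corners by colour.

```bash
cat >> h.py <<'E'
def rect(im,box,z,cal,lo,hi,cam="wrist"):
    """footprint centre, heading, size of the hsv-masked face in the box, at height z"""
    l,t,r,b=box;m=np.zeros(im.shape[:2],np.uint8)
    m[t:b,l:r]=cv2.inRange(cv2.cvtColor(im,cv2.COLOR_RGB2HSV),np.array(lo),np.array(hi))[t:b,l:r]
    m=cv2.morphologyEx(m,cv2.MORPH_CLOSE,np.ones((5,5)));m=cv2.morphologyEx(m,cv2.MORPH_OPEN,np.ones((5,5)))
    cs,_=cv2.findContours(m,cv2.RETR_EXTERNAL,cv2.CHAIN_APPROX_NONE);k=max(cs,key=cv2.contourArea)[:,0]
    W=np.array([atz(cam,q,z,cal)[:2] for q in k])
    (cx,cy),(w,h),a=cv2.minAreaRect((W*1000).astype(np.float32))
    if w<h: a+=90;w,h=h,w
    return cx,cy,(a+90)%180-90,w,h,cv2.boundingRect(k)
E
python3 - <<'E'
from h import *
im=cv2.imread("pics/w1.png")[:,:,::-1].copy();c=get_calibration("wrist")
h=cv2.cvtColor(im,cv2.COLOR_RGB2HSV);print(h[220,300],h[130,330],h[118,330],h[200,330],h[170,338],h[160,347],h[180,315])
for lo in ((0,40,90),(0,40,60)): print(rect(im,(270,121,360,250),.132,c,lo,(30,255,255)))
for q in((286,124),(345,124),(341,238),(286,238)): print(atz("wrist",q,.132,c))
E
```

```text
[ 16 114 201] [ 16 119 201] [ 22  69 141] [ 16 119 203] [ 15 118 179] [ 18  83 105] [ 30   2 252]
(495.0959167480469, 208.40284729003906, -21.350570678710938, 103.469482421875, 53.11688232421875, (284, 121, 66, 117))
(495.0959167480469, 208.40284729003906, -21.350570678710938, 103.469482421875, 53.11688232421875, (284, 121, 66, 117))
[0.54912756 0.2138307  0.132     ]
[0.53266553 0.16906063 0.132     ]
[0.43797127 0.2050658  0.132     ]
[0.45531984 0.2523038  0.132     ]
```

Emit:
send_rows(increments=[[0.0135,-0.002,0,0.024],[0,0,0.03,0],[0,0,0.03,0],[0,0,0.03,0],[0,0,0.025,0],[0,0,0.015,0],[0,0,0.008,0],[0,0,0,0],[0,0,0,0]])

```text
t: 4.42
ee_pos: [0.4943, 0.2074, 0.1665]
eef_rot: [0.982, -0.188, 0.0, -0.0]
contact_force: [1.1, 0.5, -0.2]
opening: 0.0849
grasp_force: 0.0
```

Emit:
send_rows(increments=[[0,0,0,0],[0,0,0,0],[0,0,0,0],[0,0,0,0],[0,0,0,0],[0,0,0,0],[0,0,0,0],[0,0,0,0]], jaw=0.03, newtons=40)

```text
t: 5.08
ee_pos: [0.4952, 0.2083, 0.1678]
eef_rot: [0.982, -0.187, 0.002, -0.001]
contact_force: [-0.9, 0.5, 7.8]
opening: 0.0502
grasp_force: 41.1
```

Emit:
send_rows(increments=[[0,0,-0.005,0],[0,0,-0.01,0],[0,0,-0.02,0],[0,0,-0.02,0],[0,0,0,0],[0.006,0.018,0,0],[0.008,0.024,0,0],[0.008,0.024,0,0],[0.008,0.024,0,0],[0.008,0.024,0,0],[0.008,0.024,0,0],[0.008,0.024,0,0]])

```text
t: 6.08
ee_pos: [0.4837, 0.0363, 0.2199]
eef_rot: [0.982, -0.187, -0.001, 0.0]
contact_force: [0.6, 0.5, -2.7]
opening: 0.05
grasp_force: 42.6
```

Emit:
send_rows(increments=[[0.008,0.024,0.02,0],[0.005,0.013,0.02,0],[0,0,0.03,0],[0,0,0.03,0],[0,0,0.015,0],[0,0,0.012,0],[0,0,0,0],[0,0,0,0],[0,0,0,0]])

```text
t: 6.83
ee_pos: [0.4834, -0.0018, 0.0944]
eef_rot: [0.982, -0.187, 0.0, 0.0]
contact_force: [-0.3, -0.9, -2.3]
opening: 0.05
grasp_force: 42.7
```

```bash
python3 - <<'E'
from h import *
s=observe();print(s["t"],s["ee_pos"],s["contact_force"],s["opening"])
E
```

```text
6.8333 [ 0.48341527 -0.00177818  0.09440791] [-0.25754681 -0.94756127 -2.28234423] 0.05003295333552322
```

Emit:
send_rows(increments=[[0,0,0.006,0],[0,0,0.003,0],[0,0,0.001,0],[0,0,0.001,0],[0,0,0.001,0],[0,0,0,0],[0,0,0,0]])

```text
t: 7.42
ee_pos: [0.4832, -0.0018, 0.082]
eef_rot: [0.982, -0.187, 0.0, -0.0]
contact_force: [0.3, 0.3, -2.0]
opening: 0.0502
grasp_force: 42.6
```

Emit:
send_rows(increments=[[0,0,0.0007,0],[0,0,0.0007,0],[0,0,0,0],[0,0,0,0]])

```text
t: 7.75
ee_pos: [0.4835, -0.0016, 0.0814]
eef_rot: [0.982, -0.187, 0.0, -0.0]
contact_force: [-2.8, 2.0, 6.4]
opening: 0.0499
grasp_force: 40.7
```

Emit:
send_rows(increments=[[0,0,0,0],[0,0,0,0],[0,0,0,0],[0,0,0,0],[0,0,0,0],[0,0,-0.01,0],[0,0,-0.03,0],[0,0,-0.035,0],[0,0,-0.035,0],[0,0,-0.035,0],[0,0,-0.035,0],[0,0,-0.03,0]], jaw=0.085)

```text
t: 8.75
ee_pos: [0.4832, -0.0017, 0.294]
eef_rot: [0.982, -0.187, 0.001, -0.0]
contact_force: [0.5, -0.8, 0.8]
opening: 0.0852
grasp_force: 0.0
```

Emit:
send_rows(increments=[[-0.012,-0.028,0,0],[-0.014,-0.034,0,0],[-0.014,-0.034,0,0],[-0.014,-0.034,0,0],[-0.014,-0.034,0,0],[-0.014,-0.034,0,0],[0,0,0,0],[0,0,0,0]])

```text
t: 9.42
ee_pos: [0.479, 0.2143, 0.291]
eef_rot: [0.983, -0.185, 0.0, -0.0]
contact_force: [0.1, -1.3, 0.4]
opening: 0.0849
grasp_force: 0.0
```

```bash
python3 - <<'E'
from h import *
p,R,h=pose();print(p,h)
c=get_calibration("wrist");im=capture("wrist");save("w2.png",im)
for t,z in(("top_c",.023),("loaf_c",.066),("bottom_c",.023)):
  for r in spot_point(t,"wrist")[:3]: print(t,np.round(r["pixel"]),round(r["score"],2),atz("wrist",r["pixel"],z,c))
  for r in look_for(t,"wrist")[:3]: print(t,np.round(r["box"]),round(r["score"],2))
E
```

```text
[0.4789877  0.21431646 0.29104683] -21.331664288430158
top_c [500. 104.] 0.93 [ 0.48042639 -0.00095704  0.023     ]
top_c [438. 228.] 0.74 [0.35939505 0.10107305 0.023     ]
top_c [298. 290.] 0.61 [0.33795273 0.30190217 0.023     ]
top_c [392. 193. 491. 253.] 0.8
top_c [462.  52. 543. 152.] 0.68
top_c [256. 258. 340. 331.] 0.58
loaf_c [319. 168.] 0.81 [0.49415873 0.20988875 0.066     ]
loaf_c [286. 111. 354. 223.] 0.91
```

View pics/w2.png

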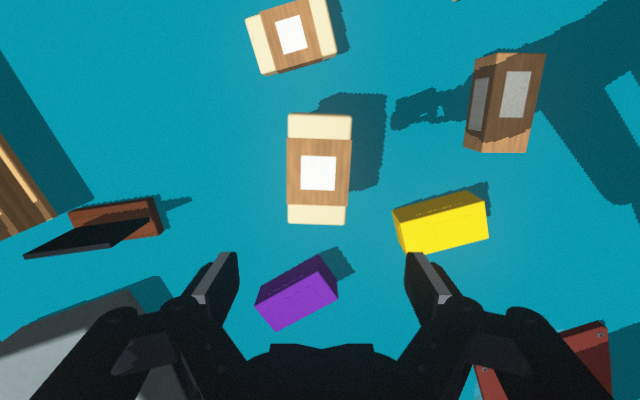

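The carton stands upright at (505,100), near (0.480,-0.001). The loaf is bare on the stack, with corners about (288,114), (352,115), (346,224) and (288,224).

```bash
python3 - <<'E'
from h import *
im=cv2.imread("pics/w2.png")[:,:,::-1].copy();c=get_calibration("wrist")
x,y,a,w,h,b=rect(im,(270,105,365,235),.086,c,(0,30,130),(35,255,255));print(x,y,a,w,h,b)
for q in((288,114),(352,115),(346,224),(288,224)): print(atz("wrist",q,.086,c))
p,R,hh=pose();print("shift tool",R.T@(np.array([x/1000,y/1000,.071+.054])-p),"yaw",np.radians(hh-a))
E
```

```text
495.5929870605469 207.4287109375 -23.640281677246094 108.02017211914062 60.16455078125 (287, 113, 65, 112)
[0.55559524 0.21302529 0.086     ]
[0.5333644  0.15923316 0.086     ]
[0.43462479 0.20118995 0.086     ]
[0.45642106 0.2563121  0.086     ]
shift tool [ 0.0161395  -0.00211561  0.16559478] yaw 0.034575551925520455
```

Emit:
send_rows(increments=[[0.016,-0.001,0,0.03],[0,0,0.03,0],[0,0,0.035,0],[0,0,0.035,0],[0,0,0.035,0],[0,0,0.02,0],[0,0,0.01,0],[0,0,0,0],[0,0,0,0]])

```text
t: 10.52
ee_pos: [0.4954, 0.2073, 0.1261]
eef_rot: [0.979, -0.202, 0.0, -0.0]
contact_force: [-0.5, -0.6, -0.5]
opening: 0.0847
grasp_force: 0.0
```

Emit:
send_rows(increments=[[0,0,0,0],[0,0,0,0],[0,0,0,0],[0,0,0,0],[0,0,0,0],[0,0,0,0],[0,0,0,0]], jaw=0.04, newtons=30)

```text
t: 11.1
ee_pos: [0.4967, 0.2082, 0.1281]
eef_rot: [0.979, -0.202, 0.002, -0.001]
contact_force: [0.2, 2.2, 6.3]
opening: 0.0596
grasp_force: 33.8
```

Emit:
send_rows(increments=[[0,0,-0.004,0],[0,0,-0.01,0],[0,0,-0.02,0],[0,0,-0.025,0],[0,0,-0.025,-0.1],[0,0,-0.025,-0.1],[0,0,-0.02,-0.1],[0,0,-0.015,-0.1],[0,0,0,-0.1],[0,0,0,-0.1],[-0.006,0.02,0,0],[-0.0075,0.032,0,0]])

```text
t: 12.1
ee_pos: [0.4908, 0.1552, 0.2699]
eef_rot: [0.995, 0.099, -0.0, -0.0]
contact_force: [1.5, -0.1, -3.1]
opening: 0.0594
grasp_force: 33.7
```

Emit:
send_rows(increments=[[-0.0075,0.032,0,0],[-0.0075,0.032,0,0],[-0.0075,0.032,0,0],[-0.0075,0.032,0,0],[-0.0075,0.032,0,0],[-0.0075,0.032,0,0],[-0.0075,0.032,0,0],[-0.0075,0.032,0,0],[-0.0075,0.032,0,0],[-0.0075,0.032,0,0],[-0.0075,0.032,0,0],[-0.0075,0.032,0,0]])

```text
t: 13.1
ee_pos: [0.4764, -0.2415, 0.2698]
eef_rot: [0.995, 0.097, -0.0, -0.0]
contact_force: [0.1, -0.6, -1.6]
opening: 0.0596
grasp_force: 33.7
```

Emit:
send_rows(increments=[[-0.0075,0.012,0,0],[0,0,0,0],[0,0,0,0]])

```text
t: 13.35
ee_pos: [0.4715, -0.2537, 0.2694]
eef_rot: [0.995, 0.096, -0.0, -0.001]
contact_force: [0.9, 0.1, -3.1]
opening: 0.0597
grasp_force: 33.9
```

```bash
python3 - <<'E'
from h import *
p,R,h=pose();print(p,h)
c=get_calibration("wrist");im=capture("wrist");save("w3.png",im)
b=spot_point("board","wrist");r=spot_point("rest","wrist")
for k,z in((b,.032),(r,0)):
  for q in k[:2]: print(np.round(q["pixel"]),round(q["score"],2),atz("wrist",q["pixel"],z,c))
E
```

```text
[ 0.47148816 -0.25372549  0.2694314 ] 10.985560271256947
[325. 124.] 0.67 [ 0.5302257  -0.24674404  0.032     ]
[330.  69.] 0.87 [ 0.58503143 -0.24180521  0.        ]
```

View pics/w3.png

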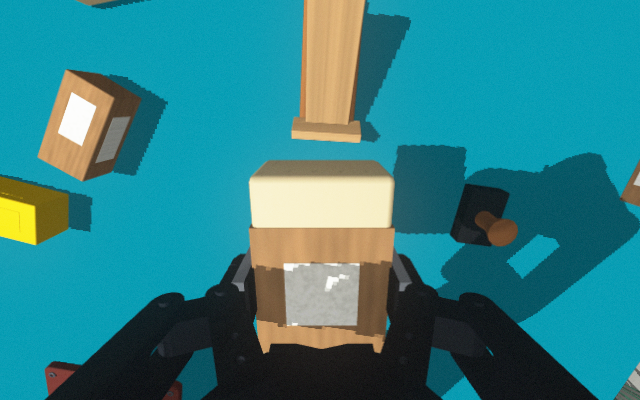

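The rest's ledge shows at about (292–361, 119–141), with the board running up and out of the frame. The loaf is held level. I'll back off slightly to see the whole board.

Emit:
send_rows(increments=[[-0.025,0,0,0],[-0.03,0,0,0],[0,0,0,0],[0,0,0,0]])

```text
t: 13.83
ee_pos: [0.4176, -0.263, 0.2695]
eef_rot: [0.995, 0.097, 0.0, -0.0]
contact_force: [0.3, -0.5, -2.2]
opening: 0.0597
grasp_force: 33.9
```

```bash
python3 - <<'E'
from h import *
p,R,h=pose();print(p,h)
c=get_calibration("wrist");im=capture("wrist");np.save("w4.npy",im);import json
np.savez("c4.npz",**{k:np.array(v) for k,v in c.items()})
b=spot_point("board","wrist");r=spot_point("rest","wrist")
for k,z in((b,.032),(r,0)):
  for q in k[:2]: print(np.round(q["pixel"]),round(q["score"],2),atz("wrist",q["pixel"],z,c))
save("w4.png",cv2.resize(im[0:170,250:420],None,fx=3.5,fy=3.5,interpolation=cv2.INTER_CUBIC))
E
```

```text
[ 0.41764851 -0.26304355  0.26954443] 11.113626229263293
[326.  64.] 0.9 [ 0.53197265 -0.2459234   0.032     ]
[331.  11.] 0.91 [ 0.58554027 -0.24061379  0.        ]
[83. 70.] 0.74 [0.47978093 0.01406289 0.        ]
```

View pics/w4.png

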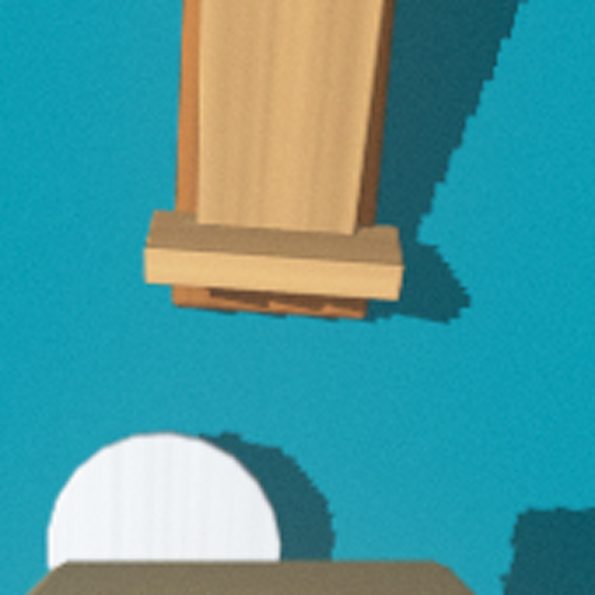

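I moved the wrong way, so the board slid up the frame, but the ledge's corners and the board's edges are still visible. In the crop, the ledge's top face runs (154,212)-(402,229) and (147,248)-(404,265), and the board edges are (200,0)-(196,222) and (384,0)-(355,233). I'll fit the pose to these.

```bash
cat > fit.py <<'E'
from h import *
from scipy.optimize import least_squares
def b2w(x,y,a,P):
    c,s=np.cos(a),np.sin(a);k,l=np.cos(np.pi/6),.5
    P=np.atleast_2d(P);u=P[:,0]*k-P[:,2]*l;v=P[:,0]*l+P[:,2]*k
    return np.c_[x+c*u-s*P[:,1],y+s*u+c*P[:,1],.032+v]
if __name__=="__main__":
    d=np.load("c4.npz");c={k:d[k] for k in d.files}
    Z=np.array([(154,212),(402,229),(147,248),(404,265),(200,0),(196,222),(384,0),(355,233)])/3.5+[250,0]
    def f(q):
        L=[(0,.035,.016),(0,-.035,.016),(-.01,.035,.016),(-.01,-.035,.016)]+[(q[3+i],y,0) for i,y in enumerate((.022,.022,-.022,-.022))]
        return (proj("wrist",b2w(*q[:3],L),c)-Z).ravel()
    r=least_squares(f,[.53,-.246,.2,.08,.01,.08,.01],x_scale=.01);print(r.x,np.degrees(r.x[2]));print(np.round(r.fun.reshape(-1,2),1))
E
python3 fit.py
```

```text
[ 0.5395962  -0.24748738  0.13610774  0.04500675 -0.00869414  0.04763155
 -0.00890976] 7.79839920224803
[[-2.4 -0.1]
 [ 2.2 -0.1]
 [-0.2  0.3]
 [-0.2  0.1]
 [ 0.4  0. ]
 [ 0.6  0. ]
 [-0.2 -0. ]
 [-0.3 -0. ]]
```

```bash
python3 - <<'E'
s=open("fit.py").read()
s=s.replace("(147,248),(404,265),(200,0)","(147,248),(404,265),(144,281),(400,300),(200,0)")
i=s.index("L=[");j=s.index("]+[");s=s[:i]+"L=[(0,.035,0),(0,-.035,0),(0,.035,.016),(0,-.035,.016),(-.01,.035,.016),(-.01,-.035,.016)"+s[j:]
open("fit.py","w").write(s)
E
python3 fit.py; python3 -c "
from h import *
print(pose())"
```

```text
[ 5.31698882e-01 -2.48502856e-01  1.34022633e-01  5.28038608e-02
 -1.66369165e-04  5.54719011e-02 -2.84117781e-04] 7.678931219947604
[[-1.1  1.8]
 [-0.1  1.8]
 [-0.7 -1.2]
 [ 0.6 -1.1]
 [ 0.3 -0.3]
 [ 0.  -0.9]
 [ 0.2  0. ]
 [ 0.3  0. ]
 [ 0.3  0. ]
 [ 0.   0. ]]
(array([ 0.41898709, -0.26344856,  0.26992528]), array([[ 9.81055740e-01,  1.93723040e-01,  1.00969472e-03],
       [ 1.93723491e-01, -9.81056101e-01, -3.68800629e-04],
       [ 9.19121991e-04,  5.57415560e-04, -9.99999422e-01]]), np.float64(11.170167905525142))
```

The fit puts the board origin at (0.5317,-0.2485), heading 7.7°, which agrees with the networks. Going above it.

Emit:
send_rows(increments=[[0,0,0,0.06],[0.02,0,0,0],[0.03,0,0,0],[0.03,0,0,0],[0.03,0,0,0],[0.025,0,0,0],[0.016,0,0.01,0],[0,0,0.025,0],[0,0,0.025,0],[0,0,0.02,0],[0,0,0.01,0],[0,0,0,0]])

```text
t: 14.98
ee_pos: [0.5668, -0.2423, 0.176]
eef_rot: [0.998, 0.067, -0.002, -0.002]
contact_force: [-0.5, 0.3, -3.1]
opening: 0.0596
grasp_force: 33.9
```

```bash
cat > chk.py <<'E'
from fit import *
x,y,a=.5317,-.2485,.134
p,R,h=pose();s=observe();d=p[:2]-[x,y]
print("t",s["t"],"u,lat,z mm",1000*np.array([d@[np.cos(a),np.sin(a)],d@[-np.sin(a),np.cos(a)],p[2]]),"hdg",h,s["contact_force"],s["ft_torque"])
E
python3 chk.py
```

```text
t 14.9833 u,lat,z mm [ 35.66154103   1.44352526 175.95188996] hdg 7.726482910392247 [-0.54718741  0.34571177 -3.11772049] [-0.028309    0.01446983  0.00849019]
```

Emit:
send_rows(increments=[[0.0025,0.0014,0.004,0],[0,0,0.003,0],[0,0,0.002,0],[0,0,0.002,0],[0,0,0.002,0],[0,0,0.002,0],[0,0,0,0]], newtons=20)

```text
t: 15.57
ee_pos: [0.5706, -0.2453, 0.1657]
eef_rot: [0.998, 0.067, 0.0, 0.0]
contact_force: [-3.2, 0.9, 4.0]
opening: 0.0599
grasp_force: 34.8
```

Emit:
send_rows(increments=[[0,0,0.002,0],[0,0,0.002,0],[0,0,0.002,0],[0,0,0,0]])

```text
t: 15.9
ee_pos: [0.5692, -0.2456, 0.1598]
eef_rot: [0.998, 0.067, -0.002, 0.0]
contact_force: [-12.5, 0.4, 8.4]
opening: 0.0592
grasp_force: 36.5
```

```bash
python3 chk.py
```

```text
t 15.9 u,lat,z mm [ 37.52808043  -2.12776942 159.75854538] hdg 7.662693267849401 [-12.52287321   0.36687921   8.40075931] [0.11714973 1.41215299 0.08914561]
```

Emit:
send_rows(increments=[[0,-0.001,0,0],[0,0,0,0],[0,0,0,0]], jaw=0.045, newtons=20)

```text
t: 16.15
ee_pos: [0.5692, -0.2454, 0.1599]
eef_rot: [0.998, 0.067, -0.001, 0.001]
contact_force: [-9.8, -2.9, 8.2]
opening: 0.0594
grasp_force: 36.1
```

```bash
python3 chk.py
```

```text
t 16.15 u,lat,z mm [ 37.53357399  -1.93737683 159.88877872] hdg 7.635104755372761 [-9.78882054 -2.85815188  8.16980037] [-0.4117415   1.3537336  -0.06969662]
```

Emit:
send_rows(increments=[[0,-0.001,0,0],[0,0,0,0],[0,0,0,0]], jaw=0.0585, newtons=20)

```text
t: 16.4
ee_pos: [0.5692, -0.2451, 0.16]
eef_rot: [0.998, 0.066, -0.001, 0.002]
contact_force: [-9.7, -6.1, 5.7]
opening: 0.0595
grasp_force: 36.0
```

```bash
python3 chk.py; python3 - <<'E'
from h import *
im=capture("wrist");save("w5.png",im)
b=capture("scene")[140:240,230:350];save("s5.png",cv2.resize(b,None,fx=5,fy=5,interpolation=cv2.INTER_CUBIC))
E
```

```text
t 16.4 u,lat,z mm [ 37.57223901  -1.61323988 159.95681704] hdg 7.61545345035942 [-9.65788404 -6.12015657  5.71514506] [-0.77176443  1.2785233  -0.21466619]
```

View pics/s5.png

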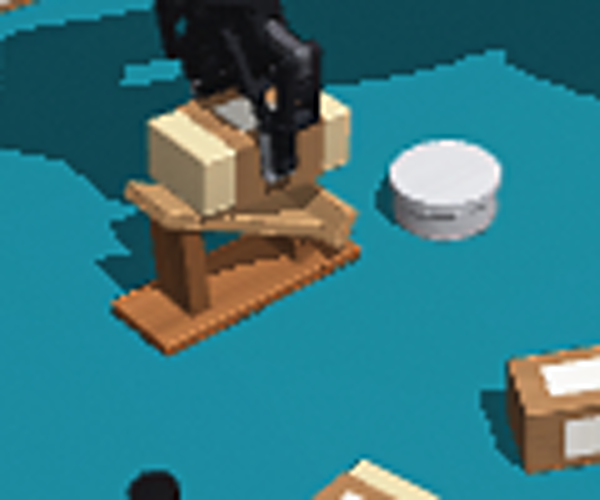

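The loaf's far bottom edge rests on the board, about a third up the crop, as intended. It should pivot in the pads as I lower it.

Emit:
send_rows(increments=[[0,0,0.002,0],[0,0,0.002,0],[0,0,0.002,0],[0,0,0,0]])

```text
t: 16.83
ee_pos: [0.5683, -0.2451, 0.1539]
eef_rot: [0.998, 0.066, -0.002, 0.001]
contact_force: [-15.1, -5.1, 9.5]
opening: 0.0597
grasp_force: 37.9
```

Emit:
send_rows(increments=[[0,0,0.002,0],[0,0,0.002,0],[0,0,0.001,0],[0,0,0,0]])

```text
t: 17.17
ee_pos: [0.568, -0.2452, 0.1487]
eef_rot: [0.998, 0.066, -0.002, 0.001]
contact_force: [-14.6, -4.4, 9.1]
opening: 0.0596
grasp_force: 39.3
```

```bash
python3 chk.py
```

```text
t 17.1667 u,lat,z mm [ 36.43385268  -1.54336026 148.68549876] hdg 7.613165766247048 [-14.55677116  -4.44851389   9.14531403] [-0.77897599  1.90495659 -0.13177803]
```

Emit:
send_rows(increments=[[0,-0.001,0.002,0],[0,-0.0005,0.002,0],[0,0,0.001,0],[0,0,0,0]])

```text
t: 17.5
ee_pos: [0.568, -0.2448, 0.1443]
eef_rot: [0.998, 0.066, -0.002, 0.002]
contact_force: [-16.9, -8.5, 10.9]
opening: 0.0597
grasp_force: 40.9
```

Emit:
send_rows(increments=[[0,0,0.001,0],[0,0,0.001,0],[0,0,0.001,0],[0,0,0,0]])

```text
t: 17.83
ee_pos: [0.568, -0.2448, 0.1442]
eef_rot: [0.998, 0.066, -0.002, 0.002]
contact_force: [-24.5, -4.2, 27.9]
opening: 0.0592
grasp_force: 43.1
```

```bash
python3 chk.py; python3 - <<'E'
from h import *
b=capture("scene")[140:240,230:350];a=capture("wrist")
save("s6.png",np.hstack([cv2.resize(b,(480,400),interpolation=cv2.INTER_CUBIC),a[100:400:1,160:480]][:1]+[np.vstack([a[90:390,170:470],np.zeros((100,300,3),np.uint8)])]))
E
```

```text
t 17.8333 u,lat,z mm [ 36.50725839  -1.21050615 144.15793348] hdg 7.59251372049698 [-24.54491906  -4.20984586  27.94673851] [-0.39103469  3.39962026 -0.30192622]
```

View pics/s6.png

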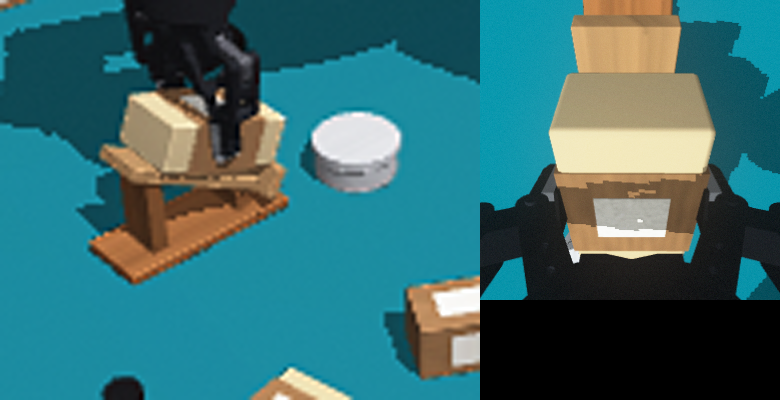

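The loaf now looks nearly parallel to the board and the load centre is near mid-board. I'll fit the loaf's pitch from its far end-face corners in the wrist crop: (567,75), (702,75), (551,130) and (714,131).

```bash
cat > fl.py <<'E'
from fit import *
def fl(Z,c=None):
    c=c or get_calibration("wrist")
    def f(q): # board-frame far-bottom edge (s,y,n), pitch error, yaw error
        s,y,n,p,w=q;L=[]
        for du,dz in((0,0),(0,.04)):
            for dy in(.03,-.03):
                L.append((s-dz*np.sin(p)-dy*w,y+dy,n+dz*np.cos(p)))
        return (proj("wrist",b2w(.5317,-.2485,.134,L),c)-Z).ravel()
    r=least_squares(f,[.11,0,0,0,0],x_scale=.01)
    print("far s,y,n mm",1000*r.x[:3],"pitch",np.degrees(r.x[3]),"yaw",np.degrees(r.x[4]),np.round(r.fun,1))
    print("face row for s=110..120",proj("wrist",b2w(.5317,-.2485,.134,[(.11,.03,0),(.11,-.03,0),(.11,.03,.04),(.11,-.03,.04),(.128,.022,0),(.128,-.022,0)]),c)-[-310,90])
E
python3 - <<'E'
from fl import *
fl(np.array([(567,75),(702,75),(551,130),(714,131)])+[-310,90])
E
```

```text
far s,y,n mm [98.89321311 -2.76494659 -2.97047206] pitch -11.227090860576299 yaw -0.48567211695879153 [ 2.  -0.9 -5.3 -0.2 -0.6  0.7  3.1  0.2]
face row for s=110..120 [[557.80741243  59.83727737]
 [695.82563395  59.70828885]
 [538.5292093  133.90348798]
 [713.56940011 133.59161457]
 [569.81780179  23.20692448]
 [682.99786896  23.14742689]]
```

The fit shows the loaf has slipped back about 8–10 mm in the grip, with its pitch 11° short, so its near edge sits on top of the ledge. I'll lift it, shift it about 15 mm up the slope and lower it again.

Emit:
send_rows(increments=[[0,0,-0.004,0],[0,0,-0.004,0],[0.004,0,-0.003,0],[0.005,0,-0.003,0],[0.005,0,-0.001,0],[0,0,0,0],[0,0,0,0]])

```text
t: 18.52
ee_pos: [0.5848, -0.2393, 0.1546]
eef_rot: [0.998, 0.067, 0.0, 0.0]
contact_force: [-0.9, 0.0, -1.1]
opening: 0.0593
grasp_force: 39.7
```

```bash
python3 chk.py; python3 - <<'E'
from h import *
c=get_calibration("wrist");a=capture("wrist");np.savez("c7.npz",**{k:np.array(v) for k,v in c.items()})
save("s7.png",cv2.resize(a[90:365,200:440],None,fx=2.2,fy=2.2,interpolation=cv2.INTER_CUBIC))
E
```

```text
t 18.5167 u,lat,z mm [ 53.83365674   2.01130429 154.6126418 ] hdg 7.713824979577658 [-0.94744377  0.0356712  -1.08915824] [ 0.04852222 -0.12877744 -0.03883339]
```

View pics/s7.png

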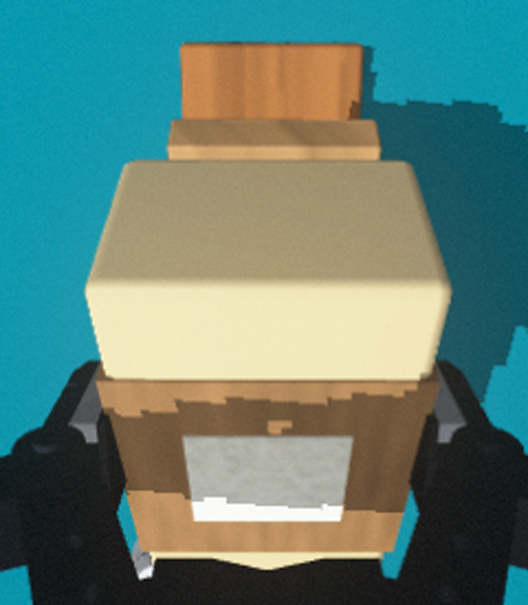

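The loaf is held, tilted and free of the board. Crop corners are: far bottom (126,162)/(410,162), far top (86,282)/(450,283), near top about (135,553)/(388,553).

```bash
cat > fp.py <<'E'
from fit import *
def fp(Z,c,npts):
    def f(q): # loaf centre (u,lat,z), pitch
        u,l,z,p=q;a=.134;P=[]
        for x,zz in((.055,-.02),(.055,.02),(-.055,.02))[:npts]:
            for y in(.03,-.03):
                uu=u+x*np.cos(p)-zz*np.sin(p);Y=l+y
                P.append((.5317+uu*np.cos(a)-Y*np.sin(a),-.2485+uu*np.sin(a)+Y*np.cos(a),z+x*np.sin(p)+zz*np.cos(p)))
        return (proj("wrist",P,c)-Z[:2*npts]).ravel()
    r=least_squares(f,[.05,0,.09,.3],x_scale=.01);u,l,z,p=r.x
    k,s=np.cos(np.pi/6),.5
    b=lambda x,zz:(lambda U,V:np.round([1000*(U*k+V*s),1000*(-U*s+V*k)],1))(u+x*np.cos(p)-zz*np.sin(p),z-.032+x*np.sin(p)+zz*np.cos(p))
    print("u,lat,z",1000*r.x[:3],"pitch",np.degrees(p),"res",np.round(r.fun,1),"far bottom (s,n)",b(.055,-.02),"near bottom",b(-.055,-.02))
E
python3 - <<'E'
from fp import *
d=np.load("c7.npz");c={k:d[k] for k in d.files}
Z=np.array([(126,162),(410,162),(86,282),(450,283),(135,553),(388,553)])/2.2+[200,90]
fp(Z,c,3);fp(Z,c,2)
E
```

```text
u,lat,z [48.63977221  1.66676987 84.83449044] pitch 23.53259881742101 res [ 0.3 -4.5 -1.5 -4.3  0.5  1.9 -1.9  1.7 11.2  2.7 -7.2  2.8] far bottom (s,n) [120.9  -4.6] near bottom [11.6  7.8]
u,lat,z [46.64026551  1.4019904  90.5926524 ] pitch 18.44972002014089 res [ 0.9 -0.3 -1.  -0.  -0.4  0.2  0.5  0. ] far bottom (s,n) [119.6  -3.2] near bottom [11.8 18.8]
```

Emit:
send_rows(increments=[[0,0.0015,0.002,0],[0.001,0,0.002,0],[0.001,0,0.002,0],[0.001,0,0.002,0],[0,0,0,0]])

```text
t: 18.98
ee_pos: [0.5847, -0.2403, 0.1458]
eef_rot: [0.998, 0.067, -0.003, -0.001]
contact_force: [-11.1, 1.8, 6.4]
opening: 0.0592
grasp_force: 43.6
```

```bash
python3 chk.py
```

```text
t 18.9833 u,lat,z mm [ 53.578853     1.0641728  145.78925452] hdg 7.681405230778519 [-11.12056615   1.79389193   6.39377728] [ 0.2455647   1.38698251 -0.04723907]
```

Emit:
send_rows(increments=[[0.001,0,0.002,0],[0,0,0.001,0],[0,0,0.001,0],[0,0,0,0]])

```text
t: 19.32
ee_pos: [0.5848, -0.2403, 0.1455]
eef_rot: [0.998, 0.067, -0.004, -0.001]
contact_force: [-27.4, 7.7, 31.4]
opening: 0.0591
grasp_force: 46.3
```

```bash
python3 chk.py
```

```text
t 19.3167 u,lat,z mm [ 53.72642001   0.99336726 145.52297202] hdg 7.707321862733004 [-27.3863655    7.72732518  31.41933542] [0.86683017 3.52856743 0.0723769 ]
```

```bash
cat > cr.py <<'E'
from fp import *
def corners(a):
    h=cv2.cvtColor(a,cv2.COLOR_RGB2HSV);m=cv2.inRange(h,np.array((19,20,90)),np.array((35,105,255)));m[:,:170]=0;m[:,470:]=0;m[330:]=0
    m=cv2.morphologyEx(m,cv2.MORPH_OPEN,np.ones((5,5)));n,l,s,_=cv2.connectedComponentsWithStats(m)
    i=1+np.argmax(s[1:,4]);m=l==i;rows=np.where(m.any(1))[0]
    E=np.array([(r,np.where(m[r])[0][0],np.where(m[r])[0][-1]) for r in rows])
    w=E[:,2]-E[:,1];g=cv2.cvtColor(a,cv2.COLOR_RGB2GRAY).astype(float)
    prof=np.array([g[r,E[k,1]+20:E[k,2]-20].mean() if w[k]>60 else 0 for k,r in enumerate(rows)])
    k=np.argmax(np.diff(prof)[6:-4])+6  # dark end face -> bright top
    b=E[3];t=E[k]
    return np.array([(b[1],b[0]-3),(b[2],b[0]-3),(t[1],t[0]),(t[2],t[0])],float),rows[[0,-1]]
if __name__=="__main__":
    z=cv2.imread("pics/s7.png")[:,:,::-1];a=np.zeros((400,640,3),np.uint8);a[90:365,200:440]=cv2.resize(z,(240,275),interpolation=cv2.INTER_AREA)
    Z,r=corners(a);d=np.load("c7.npz");print(Z.tolist(),r);fp(Z,{k:d[k] for k in d.files},2)
    c=get_calibration("wrist");a=capture("wrist");save("w8.png",a);Z,r=corners(a);print(Z.tolist(),r);fp(Z,c,2)
E
python3 cr.py; python3 chk.py
```

```text
[[257.0, 163.0], [386.0, 163.0], [240.0, 217.0], [403.0, 217.0]] [163 262]
u,lat,z [46.72931174  1.52840906 89.19209112] pitch 18.575737870475773 res [ 1.4 -0.3 -1.5 -0.1 -0.7  0.   0.8  0.3] far bottom (s,n) [119.   -4.3] near bottom [11.2 17.5]
[[252.0, 167.0], [390.0, 167.0], [235.0, 239.0], [407.0, 239.0]] [167 276]
u,lat,z [46.5520112  0.8775389 81.3131633] pitch 26.374621907508157 res [ 1.6 -0.4 -1.2 -0.1 -0.8 -0.   0.5  0.5] far bottom (s,n) [118.6  -4. ] near bottom [8.8 2.9]
t 19.3667 u,lat,z mm [ 53.73506496   1.05770321 145.50316986] hdg 7.708603400833288 [-28.06978803   7.93127505  31.9794608 ] [0.85892805 3.54522239 0.05415517]
```

The pitch is now about 26–30° and the load is spread along the board. Next I'll ease the pressure and slide it down the slope to the ledge.

Emit:
send_rows(increments=[[0,0.0008,-0.0012,0],[-0.002,0,0.0012,0],[-0.002,0,0.0012,0],[-0.002,0,0.0011,0],[0,0,0,0]])

```text
t: 19.78
ee_pos: [0.5838, -0.2409, 0.1452]
eef_rot: [0.998, 0.067, 0.002, -0.001]
contact_force: [-6.8, 12.0, 26.6]
opening: 0.0595
grasp_force: 45.9
```

```bash
cat > lk.py <<'E'
from cr import *
import os
os.system("python3 chk.py")
c=get_calibration("wrist");Z,r=corners(capture("wrist"));print(Z.tolist());fp(Z,c,2)
E
python3 lk.py
```

```text
t 19.7833 u,lat,z mm [ 52.6376594    0.5513476  145.19704357] hdg 7.69518281258766 [-6.79767473 11.96427449 26.57534079] [ 2.03451196e+00  1.44105500e+00 -1.57649820e-03]
this script no longer has the robotException ignored in: <_io.TextIOWrapper mode='rw' encoding='UTF-8'>
Traceback (most recent call last):
BrokenPipeError: [Errno 32] Broken pipe
```

Emit:
send_rows(increments=[[-0.001,-0.0005,-0.0015,0],[-0.003,0,0.0012,0],[-0.003,0,0.0017,0],[0,0,0,0]])

```text
t: 20.12
ee_pos: [0.576, -0.2434, 0.1406]
eef_rot: [0.998, 0.067, 0.001, 0.001]
contact_force: [-0.6, 0.5, 10.0]
opening: 0.0596
grasp_force: 43.8
```

```bash
sed -i 's/^import os//;s/^os.system.*/import chk/' lk.py; python3 lk.py
```

```text
t 20.1167 u,lat,z mm [ 44.53478559  -0.86425187 140.62371191] hdg 7.665344843020411 [-0.59912045  0.45827909 10.04407067] [0.28078559 0.41901775 0.12099939]
[[252.0, 167.0], [390.0, 167.0], [236.0, 237.0], [406.0, 237.0]]
u,lat,z [37.76552547 -1.22159605 75.92158366] pitch 26.269089068767446 res [ 2.  -0.4 -2.1 -0.4 -0.9  0.3  1.   0.3] far bottom (s,n) [108.2  -4.4] near bottom [-1.5  2.8]
```

Emit:
send_rows(increments=[[-0.002,-0.0008,0.0011,0],[-0.002,0,0.0011,0],[0,0,0,0],[0,0,0,0]])

```text
t: 20.5
ee_pos: [0.5721, -0.2435, 0.1384]
eef_rot: [0.998, 0.067, 0.001, 0.001]
contact_force: [-0.5, -0.3, 9.4]
opening: 0.0595
grasp_force: 43.7
```

```bash
python3 lk.py
```

```text
t 20.5 u,lat,z mm [ 40.66118268  -0.42511331 138.41479877] hdg 7.656472342908578 [-0.4741297  -0.25712409  9.42417005] [0.10581808 0.29406249 0.10761971]
[[252.0, 167.0], [390.0, 167.0], [235.0, 238.0], [407.0, 238.0]]
u,lat,z [34.07944568 -0.82221224 74.54374876] pitch 26.38416500184449 res [ 1.5 -0.3 -1.6 -0.3 -0.7  0.3  0.8  0.2] far bottom (s,n) [104.4  -3.6] near bottom [-5.4  3.3]
```

Emit:
send_rows(increments=[[-0.002,-0.0005,0.0011,0],[-0.001,0,0.0006,0],[0,0,0,0],[0,0,0,0]])

```text
t: 20.88
ee_pos: [0.5705, -0.2434, 0.1378]
eef_rot: [0.998, 0.067, 0.003, 0.002]
contact_force: [4.3, 0.5, 9.5]
opening: 0.0594
grasp_force: 43.9
```

```bash
python3 chk.py
```

```text
t 20.8833 u,lat,z mm [ 39.1600643   -0.1708262  137.77626924] hdg 7.635828483056789 [4.3162337  0.53671529 9.53326938] [ 0.3141829  -0.24122448 -0.04485973]
```

Emit:
send_rows(increments=[[-0.002,0,0.0011,0],[0,0,0,0],[0,0,0,0]])

```text
t: 21.13
ee_pos: [0.5701, -0.2435, 0.1379]
eef_rot: [0.998, 0.066, 0.005, 0.002]
contact_force: [7.8, 2.5, 12.9]
opening: 0.0592
grasp_force: 44.3
```

```bash
python3 lk.py
```

```text
t 21.1333 u,lat,z mm [ 38.71874374  -0.17166225 137.92552391] hdg 7.612077136297449 [ 7.84182284  2.45842304 12.9201276 ] [ 0.79857803 -0.76459639 -0.23553157]
[[252.0, 167.0], [391.0, 167.0], [235.0, 238.0], [407.0, 238.0]]
u,lat,z [32.70560345 -0.76849358 74.23217646] pitch 26.821956280610838 res [ 1.4 -0.3 -2.4 -0.4 -0.5  0.5  1.3  0.1] far bottom (s,n) [103.2  -2.8] near bottom [-6.6  3.3]
```

```bash
python3 - <<'E'
from cr import *
c=get_calibration("wrist")
for f in("w3","w5"):
  a=cv2.imread(f"pics/{f}.png")[:,:,::-1].copy();Z,r=corners(a);print(f,Z.tolist());fp(Z,c,2)
E
```

```text
w3 [[264.0, 161.0], [375.0, 161.0], [253.0, 175.0], [390.0, 175.0]]
u,lat,z [32.66945352 -0.61651454 67.49732309] pitch -1.314769706659741 res [ 3.2 -0.1 -1.1 -0.1 -2.   0.1  0.5  0. ] far bottom (s,n) [ 82.6 -31.3] near bottom [-11.3  25.9]
w5 [[263.0, 159.0], [378.0, 159.0], [249.0, 184.0], [394.0, 184.0]]
u,lat,z [32.98978404 -0.79752565 68.4850188 ] pitch 5.162740017740688 res [ 1.9 -0.1 -1.2 -0.1 -1.2  0.2  0.6  0. ] far bottom (s,n) [ 88.3 -26.2] near bottom [-11.5  20.1]
```

The ledge reaction is there, and the earlier 42 N press without further rotation means the loaf is flat. I'll ease off, release and rise.

Emit:
send_rows(increments=[[0.0015,0,-0.0005,0],[0,0,0,0],[0,0,0,0]])

```text
t: 21.43
ee_pos: [0.5705, -0.2434, 0.1378]
eef_rot: [0.998, 0.067, 0.004, 0.002]
contact_force: [3.0, 1.4, 13.5]
opening: 0.0597
grasp_force: 44.3
```

Emit:
send_rows(increments=[[0,0,0,0],[0,0,0,0],[0,0,0,0],[0,0,0,0],[0,0,0,0],[0,0,-0.01,0],[0,0,-0.02,0],[0,0,-0.03,0],[0,0,-0.03,0],[0,0,-0.03,0],[0,0,-0.03,0],[0,0,0,0]], jaw=0.085)

```text
t: 22.43
ee_pos: [0.5702, -0.2437, 0.2932]
eef_rot: [0.998, 0.067, 0.005, 0.004]
contact_force: [0.9, -0.6, 1.0]
opening: 0.0848
grasp_force: 0.0
```

```bash
python3 - <<'E'
from cr import *
import chk
c=get_calibration("wrist");a=capture("wrist");b=capture("scene")[140:240,230:350]
Z,r=corners(a);print(Z.tolist());fp(Z,c,2)
for s in("loaf_c","board","rest"):
  for q in spot_point(s,"wrist")[:2]: print(s,np.round(q["pixel"]),round(q["score"],2))
P=b2w(.5317,-.2485,.134,[(x,y,.04) for x in(0,.11) for y in(.03,-.03)]);print(proj("wrist",P,c).round(),proj("wrist",b2w(.5317,-.2485,.134,(.055,0,.02)),c))
save("s9.png",np.hstack([cv2.resize(b,(420,350),interpolation=cv2.INTER_CUBIC),a[0:350,140:500]]))
E
```

```text
t 22.4333 u,lat,z mm [ 38.81029307  -0.39689873 293.19962776] hdg 7.677408367539987 [ 0.93275135 -0.63355369  0.99027997] [-0.03177121 -0.01434372  0.03510514]
[[289.0, 134.0], [351.0, 134.0], [286.0, 158.0], [354.0, 158.0]]
u,lat,z [33.06579856 -1.22945944 68.00426865] pitch 26.150548706173197 res [ 0.2 -0.  -0.4 -0.  -0.2  0.   0.3  0. ] far bottom (s,n) [100.2  -9. ] near bottom [-9.6 -1.6]
loaf_c [319. 190.] 0.59
rest [118.  81.] 0.65
[[292. 235.]
 [346. 235.]
 [283. 158.]
 [354. 158.]] [[318.76464292 187.62128197]]
```

View pics/s9.png

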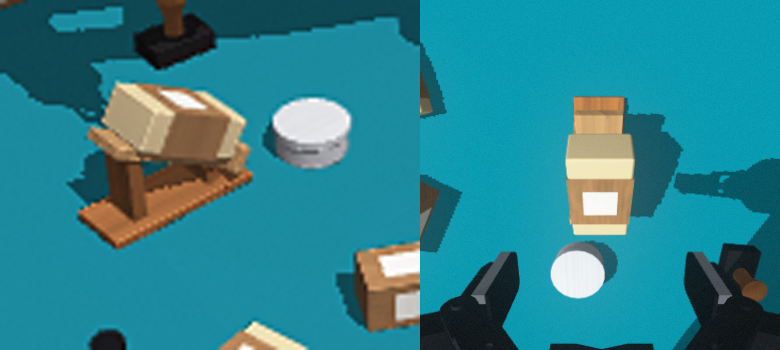

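The loaf lies flat on the board against the ledge: its top-face rows 158 and 235 match the prediction and it is within about 1 mm of centre. Now back to the upper carton.

Emit:
send_rows(increments=[[0,0,0,0.102],[0,0,0,0.102],[0,0,0,0.102],[0,0,0,0.102],[0,0,0,0.102],[-0.015,-0.017,0,0],[-0.022,-0.025,0,0],[-0.022,-0.025,0,0],[-0.022,-0.025,0,0],[-0.022,-0.025,0,0],[-0.022,-0.025,0,0],[-0.022,-0.025,0,0]])

```text
t: 23.68
ee_pos: [0.4907, -0.0315, 0.2825]
eef_rot: [0.982, -0.187, -0.002, -0.0]
contact_force: [0.7, 0.7, 0.0]
opening: 0.0849
grasp_force: 0.0
```

Emit:
send_rows(increments=[[-0.022,-0.026,0,0],[0,0,0,0],[0,0,0,0]])

```text
t: 23.93
ee_pos: [0.4804, 0.0007, 0.283]
eef_rot: [0.983, -0.185, -0.001, 0.0]
contact_force: [-0.3, -1.0, -0.4]
opening: 0.0853
grasp_force: 0.0
```

```bash
python3 - <<'E'
from h import *
p,R,h=pose();print(p,h,R[2]);print(R.T@(np.array([.4835,-.0016,.082])-p),np.radians(h+21.55))
E
```

```text
[0.4803738  0.0007236  0.28304878] -21.3698262519264 [-2.10258857e-03  6.35276187e-04 -9.99997588e-01]
[0.00418067 0.00089699 0.20104104] 0.0031446251295431005
```

Emit:
send_rows(increments=[[-0.012,-0.028,0,0],[-0.014,-0.034,0,0],[-0.014,-0.034,0,0],[-0.014,-0.034,0,0],[-0.014,-0.034,0,0],[-0.014,-0.034,0,0],[0,0,0,0],[0,0,0,0]])

```text
t: 24.6
ee_pos: [0.478, 0.2142, 0.2832]
eef_rot: [0.983, -0.186, -0.001, 0.001]
contact_force: [-0.4, -0.4, -0.3]
opening: 0.085
grasp_force: 0.0
```

```bash
python3 - <<'E'
from h import *
p,R,h=pose();print(p,h)
c=get_calibration("wrist");im=capture("wrist");save("w10.png",im)
for t in("top_c","bottom_c"):
  for r in spot_point(t,"wrist")[:4]: print(t,np.round(r["pixel"]),round(r["score"],2),atz("wrist",r["pixel"],.023,c))
q=proj("wrist",[.495,.21,.046],c)[0].astype(int);print(q)
hs=cv2.cvtColor(im,cv2.COLOR_RGB2HSV)
b=(q[0]-60,q[1]-80,q[0]+60,q[1]+80)
print(rect(im,b,.046,c,(0,40,120),(30,255,255)),rect(im,b,.046,c,(5,60,60),(25,255,255)))
for r in range(q[1]-64,q[1]+66,4): print(r,[tuple(int(v) for v in hs[r,x]) for x in(q[0]-20,q[0],q[0]+20)])
E
```

```text
[0.4780025  0.21424377 0.28318501] -21.413829672420146
top_c [441. 225.] 0.68 [0.36445119 0.09824983 0.023     ]
top_c [504. 103.] 0.63 [ 0.47934357 -0.00119917  0.023     ]
top_c [296. 295.] 0.6 [0.33565698 0.30417679 0.023     ]
bottom_c [319. 163.] 0.62 [0.49136177 0.21084263 0.023     ]
bottom_c [113. 221.] 0.49 [0.51652233 0.47431172 0.023     ]
[318 163]
(493.20220947265625, 212.5218048095703, -21.899612426757812, 98.25005340576172, 49.167091369628906, (293, 119, 48, 91)) (493.67681884765625, 212.23919677734375, -21.944320678710938, 99.14761352539062, 48.96211242675781, (293, 118, 48, 92))
99 [(94, 216, 176), (94, 219, 176), (94, 215, 179)]
103 [(94, 216, 175), (94, 215, 178), (95, 220, 176)]
107 [(94, 212, 178), (94, 203, 148), (95, 208, 131)]
111 [(94, 207, 177), (95, 180, 106), (95, 182, 108)]
115 [(94, 216, 176), (94, 185, 102), (94, 182, 105)]
119 [(15, 120, 161), (16, 116, 162), (15, 105, 119)]
123 [(15, 117, 196), (17, 118, 211), (16, 113, 188)]
127 [(16, 116, 203), (16, 117, 215), (16, 120, 189)]
131 [(16, 115, 208), (16, 114, 214), (15, 121, 198)]
135 [(15, 115, 206), 
[... 525 characters left out ...]
(15, 118, 182)]
179 [(16, 119, 205), (16, 113, 207), (17, 119, 172)]
183 [(16, 119, 202), (16, 118, 204), (15, 110, 171)]
187 [(16, 119, 200), (15, 113, 205), (17, 104, 164)]
191 [(16, 117, 203), (16, 120, 202), (15, 109, 159)]
195 [(15, 118, 204), (15, 119, 201), (16, 98, 158)]
199 [(15, 116, 205), (16, 117, 202), (17, 76, 150)]
203 [(15, 117, 203), (16, 117, 203), (21, 51, 145)]
207 [(16, 118, 204), (16, 121, 201), (27, 38, 136)]
211 [(94, 223, 177), (94, 216, 176), (94, 216, 177)]
215 [(94, 225, 176), (94, 217, 176), (94, 215, 177)]
219 [(94, 219, 176), (94, 215, 177), (94, 226, 178)]
223 [(94, 219, 178), (94, 220, 177), (94, 222, 177)]
227 [(94, 227, 176), (94, 219, 179), (94, 219, 179)]
```

Emit:
send_rows(increments=[[0.011,0.028,0,0],[0.012,0.034,0,0],[0.012,0.034,0,0],[0.012,0.034,0,0],[0.012,0.034,0,0],[0.012,0.034,0,0],[0,0,0,0],[0,0,0,0]])

```text
t: 25.42
ee_pos: [0.4709, 0.0001, 0.2843]
eef_rot: [0.982, -0.19, 0.0, 0.0]
contact_force: [-0.1, 0.7, -0.0]
opening: 0.085
grasp_force: 0.0
```

```bash
python3 - <<'E'
from h import *
p,R,h=pose();print(p,h)
c=get_calibration("wrist");im=capture("wrist")
q=proj("wrist",[.482,-.001,.046],c)[0].astype(int);print(q)
x,y,a,w,hh,b=rect(im,(q[0]-60,q[1]-80,q[0]+60,q[1]+80),.046,c,(5,60,60),(25,255,255));print(x,y,a,w,hh,b)
print(R.T@(np.array([x/1000,y/1000,.082])-p),np.radians(h-a))
E
```

```text
[4.70883321e-01 1.47821518e-04 2.84309521e-01] -21.939501404800986
[317 169]
481.0770568847656 -0.6120376586914062 -21.40514373779297 100.29475402832031 49.03461456298828 (294, 123, 47, 92)
[ 0.00970597 -0.00314324  0.20231052] -0.009326300672565369
```

Emit:
send_rows(increments=[[0.0097,-0.003,0,-0.009],[0,0,0.03,0],[0,0,0.035,0],[0,0,0.035,0],[0,0,0.035,0],[0,0,0.03,0],[0,0,0.02,0],[0,0,0.01,0],[0,0,0.005,0],[0,0,0,0],[0,0,0,0]])

```text
t: 26.38
ee_pos: [0.4822, 0.0028, 0.0854]
eef_rot: [0.983, -0.182, 0.001, -0.0]
contact_force: [-0.2, -0.5, 0.8]
opening: 0.0847
grasp_force: 0.0
```

Emit:
send_rows(increments=[[0,0,0,0],[0,0,0,0],[0,0,0,0],[0,0,0,0],[0,0,0,0],[0,0,0,0],[0,0,0,0]], jaw=0.03, newtons=40)

```text
t: 26.97
ee_pos: [0.4823, 0.0023, 0.0857]
eef_rot: [0.983, -0.183, 0.001, 0.0]
contact_force: [-1.5, -0.3, 7.1]
opening: 0.0493
grasp_force: 43.3
```

Emit:
send_rows(increments=[[0,0,-0.004,0],[0,0,-0.01,0],[0,0,-0.025,0],[0,0,-0.03,0],[0,0,-0.02,0],[0,0,0,0],[0,0,0,0]])

```text
t: 27.55
ee_pos: [0.482, 0.0025, 0.1746]
eef_rot: [0.983, -0.183, 0.002, -0.0]
contact_force: [0.0, 0.4, -1.9]
opening: 0.0497
grasp_force: 42.7
```

```bash
python3 - <<'E'
from h import *
s=observe();p,R,h=pose();print(p,h,s["contact_force"]);print(R.T@(np.array([.4936,.2122,.15])-p),np.radians(h+21.9))
E
```

```text
[0.48197218 0.00250909 0.17459765] -21.041960709573942 [ 0.01069566  0.3890186  -1.87305526]
[-0.06451341 -0.19986506  0.02454595] 0.014975610729410541
```

Emit:
send_rows(increments=[[-0.006,-0.018,0,0.015],[-0.01,-0.03,0,0],[-0.01,-0.03,0,0],[-0.01,-0.032,0,0],[-0.01,-0.032,0,0],[-0.01,-0.032,0,0],[-0.0085,-0.026,0,0],[0,0,0,0],[0,0,0,0],[0,0,0,0]])

```text
t: 28.38
ee_pos: [0.4945, 0.2117, 0.1714]
eef_rot: [0.982, -0.19, -0.002, 0.001]
contact_force: [0.1, -0.3, -3.4]
opening: 0.0497
grasp_force: 43.0
```

```bash
cat > pl.py <<'E'
from h import *
P=[];
for _ in range(4):
    capture("top");p,R,h=pose();P.append([*p,h])
P=np.array(P);print(P.round(4));m=P.mean(0);a=np.radians(m[3]);d=np.array([.4936,.2122])-m[:2]
print("shift mm",1000*d@[np.cos(a),np.sin(a)],1000*d@[np.sin(a),-np.cos(a)],"yaw",np.radians(m[3]+21.9),observe()["contact_force"])
E
python3 pl.py
```

```text
[[  0.4948   0.2113   0.1718 -21.9196]
 [  0.4951   0.2111   0.1722 -21.9622]
 [  0.4954   0.211    0.1725 -21.9815]
 [  0.4956   0.2111   0.1728 -21.9913]]
shift mm -1.9054270735659853 -0.4212292573714336 yaw -0.0011106500792662992 [ 0.38931569  0.69427094 -2.55314906]
```

Emit:
send_rows(increments=[[-0.002,0,0.008,0],[0,0,0.012,0],[0,0,0.01,0],[0,0,0.005,0],[0,0,0,0],[0,0,0,0],[0,0,0,0]])

```text
t: 29.17
ee_pos: [0.4941, 0.2131, 0.1384]
eef_rot: [0.982, -0.19, 0.0, -0.0]
contact_force: [1.0, -0.4, -2.5]
opening: 0.0494
grasp_force: 43.0
```

```bash
python3 pl.py
```

```text
[[  0.4943   0.2131   0.1387 -21.8938]
 [  0.4943   0.2131   0.1389 -21.8932]
 [  0.4943   0.2132   0.1389 -21.893 ]
 [  0.4942   0.2131   0.1389 -21.8922]]
shift mm -0.292957016223255 1.125092562343953 yaw 0.00012139570964387522 [ 0.47141302  0.30376496 -2.82455287]
```

Emit:
send_rows(increments=[[0,0.001,0.003,0],[0,0,0.002,0],[0,0,0.001,0],[0,0,0,0],[0,0,0,0]])

```text
t: 29.78
ee_pos: [0.4934, 0.212, 0.1322]
eef_rot: [0.982, -0.19, -0.0, 0.0]
contact_force: [0.7, -0.4, -2.9]
opening: 0.0494
grasp_force: 43.2
```

Emit:
send_rows(increments=[[0,0,0.0008,0],[0,0,0.0007,0],[0,0,0,0],[0,0,0,0]])

```text
t: 30.12
ee_pos: [0.4936, 0.2121, 0.1317]
eef_rot: [0.982, -0.19, 0.0, 0.0]
contact_force: [-3.9, -1.1, 3.8]
opening: 0.0493
grasp_force: 44.0
```

```bash
python3 pl.py
```

```text
[[  0.4936   0.2121   0.1317 -21.8932]
 [  0.4936   0.2121   0.1317 -21.8903]
 [  0.4936   0.2121   0.1317 -21.8919]
 [  0.4936   0.2121   0.1318 -21.892 ]]
shift mm -0.03314150050573817 -0.07844292803512148 yaw 0.00014216882088133263 [-2.89291002 -1.52725006  5.64774348]
```

It has touched down on target. Releasing, rising, and checking from above.

Emit:
send_rows(increments=[[0,0,0,0],[0,0,0,0],[0,0,0,0],[0,0,0,0],[0,0,0,0],[0,0,-0.01,0],[0,0,-0.025,0],[0,0,-0.035,0],[0,0,-0.035,0],[-0.008,0,-0.035,0],[-0.008,0,-0.03,0],[0,0,0,0]], jaw=0.085)

```text
t: 31.32
ee_pos: [0.4806, 0.2193, 0.3095]
eef_rot: [0.982, -0.19, 0.005, -0.003]
contact_force: [0.9, 1.0, 1.2]
opening: 0.0851
grasp_force: 0.0
```

Emit:
send_rows(increments=[[0,0,0,0],[0,0,0,0],[0,0,0,0],[0,0,0,0]])

```text
t: 31.65
ee_pos: [0.478, 0.2177, 0.299]
eef_rot: [0.982, -0.19, -0.001, 0.001]
contact_force: [-0.2, -0.8, -0.1]
opening: 0.0848
grasp_force: 0.0
```

```bash
python3 - <<'E'
from h import *
from fit import b2w
p,R,h=pose();print(p,h)
c=get_calibration("wrist");im=capture("wrist")
q=proj("wrist",[.4936,.2122,.092],c)[0].astype(int)
print(q,rect(im,(q[0]-70,q[1]-90,q[0]+70,q[1]+90),.092,c,(5,60,60),(25,255,255)))
capture("scene");capture("top")
for t,X in(("loaf_c",b2w(.5317,-.2485,.134,(.055,0,.02))),("top_c",[.4936,.2122,.069]),("bottom_c",[.4936,.2122,.023])):
  for cam in("scene","top"):
    print(t,cam,proj(cam,X).round(),[(np.round(r["pixel"]),round(r["score"],2)) for r in spot_point(t,cam)[:3]])
print(observe()["t"],observe()["contact_force"],observe()["opening"])
E
```

```text
[0.47801657 0.21768895 0.29897579] -21.909615818505035
[319 170] (493.8168029785156, 211.01498413085938, -21.846290588378906, 100.68683624267578, 49.167144775390625, (294, 116, 53, 103))
loaf_c scene [[279. 174.]] [(array([282., 179.]), 0.87)]
loaf_c top [[389. 194.]] [(array([389., 195.]), 0.67)]
top_c scene [[396. 255.]] [(array([397., 252.]), 0.87), (array([406., 224.]), 0.74), (array([464., 264.]), 0.56)]
top_c top [[238. 223.]] [(array([238., 219.]), 0.75), (array([276., 264.]), 0.75), (array([210., 274.]), 0.56)]
bottom_c scene [[395. 268.]] [(array([396., 269.]), 0.68)]
bottom_c top [[241. 225.]] [(array([239., 227.]), 0.54)]
32.1 [-0.47744466  0.67940022 -0.49649836] 0.08503616798497474
```

The upper carton is within about 1 mm and 0.1° of the lower one, the loaf is in place, and the arm is clear.

```bash
python3 -c "
from plant import sign_off
print(sign_off())"
```

```text
the job is handed in; nothing more can be done
None
```

Job handed in at about 32 s: the big bar lies flat on the sloping board against the ledge, centred to about 1 mm, and the upper carton is back on the lower carton, square to about 1 mm and 0.1°.

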